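# Turn the spice row round for the guests

### The arm

A 7-joint arm with a two-finger parallel gripper is mounted at the origin on the work surface. World frame = base frame: x ahead of the robot, y to its left, z up, the work surface at z = 0. Lengths are in m, angles in rad, forces in N, time in s.
With the tool pointing down it reaches from about 0.4 to 0.85 m from the base axis. Payload 10.4 kg.
Tool frame: the origin (TCP) lies on the centre line of the jaws, within the pads' length; the fingertips stand 17 mm ahead of it and the grasp point (between the pads) lies 2 mm behind it; z points along the fingers, y is the direction in which the jaws open and shut (so a half turn about z gives the same grasp; the last joint's range is limited). The gripper opens to 87 mm and grips with 3 to 60 N. Pads are 19 mm wide; open, the fingers measure 117 mm over their backs; the gripper's body (75 mm by 190 mm) begins 51 mm behind the grasp point.
Start: joints at [1.275, 0.332, -0.065, 1.46, 0.022, 1.35, -0.088], TCP at [0.168, -0.602, 0.24] pointing down, gripper open.
Joint ranges: [-2.6, 2.6], [-0.5, 2.12], [-1.47, 1.34], [0.16, 2.42], [-1.27, 4.41], [0.06, 2.06], [-2.6, 2.6]. Speed limits (rad/s): [2.22, 2.22, 2.79, 2.79, 3.14, 3.14, 3.14].

### API

Orientations are given as a unit quaternion [x, y, z, w].
In Python, from workcell import arm gives the robot as it stands.
- The arm moves only by the tool carry_out, never from a script. Its argument "increments" is a list of rows, each a list of 7 numbers: the shift along the tool's x, y, z in mm, then the turn, a rotation vector about the tool's x, y, z in rad, then the opening, from -1 (shut) to 1 (fully open). In form: [[tx, ty, tz, ax, ay, az, grip], ...]. A call has 1 to 5 rows; each row is the pose to reach, as a shift and turn from the pose commanded when the call began, along the tool's axes at that moment; what a row does not reach only later rows make up. A row lasts 1/8 s, in which the tool goes at most 62.5 mm and 10.7 degrees, less where a joint would pass 70% of its speed; a pose out of reach is approached as far as the arm can. A call with a gripper value outside its range is refused whole. The fingers move at their own pace and stop on an object; the grip force is fixed at half the most. Time passes only in rows, so rows that repeat a pose let the fingers close. It gives the time, the measured TCP pose, the force and the opening at its end, in the units of the state.
- arm.sense(): the state, without advancing time (a new reading comes with each control period).
- arm.grab_frame(name): name is "side" or "top"; returns a dict with "image" (400x640x3 uint8, red, green, blue), "depth" (400x640 float32, m along the optical axis (not along the pixel's ray), 0 where there is no reading), "fx", "fy", "cx", "cy" (pixels), "k1" (the pictures are not rectified: a ray, as slopes to the right and down, at radius r is drawn at 1 + k1 r^2 times it, then the intrinsics apply), "R" (3x3) and "t" (3): a world point X has camera coordinates R X + t. Camera axes: x right, y down, z forward; pixel columns grow to the right and rows downward; lengths in m; the calibration is good to about 2 mm. A picture is of the moment at which its call begins.
- arm.job_done(): hands the job in, once; it reports no verdict.
Trained networks look in a picture, given as the dict that the camera call returned (one of the last four; its "shot" number tells which), for a name from the list of things; names that differ only in an ending like _2 or _b are one class to them, and where a whole thing is asked for, a point or a joint stands for the part that bears it (a point fixed in the world has none). Each returns a list of dicts, best first, with "confidence" (0 to 1); they miss things now and then, are a little off and sometimes report something else, mostly with a low value. They report only what shows in the picture. A call takes as long as a camera call. They do not tell look-alikes from the thing itself.
- arm.look_for(picture, target): "pixel" ([column, row] in pixels, amid what is visible of it).
- arm.regions_of(picture, target): "pixels" (400x640 bool, what is visible of it) and "pixel" ([column, row] in pixels, amid what is visible of it).
The state is a dict: "clock": time; "joint_pos": joint angles; "qd": joint speeds; "joint_torque": joint torques, N m; "eef_pos": TCP position; "ee_rot": TCP orientation; "contact_force": force on the tool from outside, world axes, zero at the start; "moment": the same for the moment, N m; "finger_gap": finger opening in m.
Only numpy, scipy, OpenCV 4.12 (cv2) and the standard library are available. Lean on these libraries where they do the work, as an engineer would, in place of code of your own. Each camera call takes 0.05 s, during which the arm holds its last target.

### The job

The four spice jars stand in the pale bamboo prep rack, each by the tag of its colour. Guests sit across the table, so move all four to the empty dark serving rack, one upright in each pocket, in the reverse order: the leftmost jar of the prep rack goes to the right-hand end of the serving rack, and so on to the rightmost, which goes to the left-hand end. Set each jar down in its pocket; do not let it drop.

Things in the scene. Friction and masses are not known exactly. Their poses are not given: they have to be found in the camera images.
- red_jar: Small closed spice jar, loose, about 160 g: an upright clear cylinder with dark red contents and a red screw cap. 44 mm diameter over its whole height of 84 mm (the cap, of the same diameter, is the top 22 mm). Origin: centre of its underside; z up along the jar. At the start it stands in the prep rack, in the pocket whose tag has its cap's colour, up to 4 mm off the pocket's centre.
- yellow_jar: Small closed spice jar, loose, about 160 g: an upright clear cylinder with mustard yellow contents and a yellow screw cap. 44 mm diameter over its whole height of 84 mm (the cap, of the same diameter, is the top 22 mm). Origin: centre of its underside; z up along the jar. At the start it stands in the prep rack, in the pocket whose tag has its cap's colour, up to 4 mm off the pocket's centre.
- green_jar: Small closed spice jar, loose, about 160 g: an upright clear cylinder with dull green contents and a green screw cap. 44 mm diameter over its whole height of 84 mm (the cap, of the same diameter, is the top 22 mm). Origin: centre of its underside; z up along the jar. At the start it stands in the prep rack, in the pocket whose tag has its cap's colour, up to 4 mm off the pocket's centre.
- blue_jar: Small closed spice jar, loose, about 160 g: an upright clear cylinder with off-white contents and a blue screw cap. 44 mm diameter over its whole height of 84 mm (the cap, of the same diameter, is the top 22 mm). Origin: centre of its underside; z up along the jar. At the start it stands in the prep rack, in the pocket whose tag has its cap's colour, up to 4 mm off the pocket's centre.
- red_tag: Flat red tag, 14 x 36 x 4 mm, fixed on the far ledge of the pale bamboo prep rack (fixed), at the pocket where the red-capped jar starts. Origin: centre of its underside, 12 mm above the table; y along the row, x across it, away from the robot to within 9 degrees. Pocket centre: 47 mm towards -x; pockets 62 x 62 mm, 68 mm apart, floor 8 mm and wall tops 22 mm above the table.
- yellow_tag: Flat yellow tag, 14 x 36 x 4 mm, fixed on the far ledge of the pale bamboo prep rack (fixed), at the pocket where the yellow-capped jar starts. Origin: centre of its underside, 12 mm above the table; y along the row, x across it, away from the robot to within 9 degrees. Pocket centre: 47 mm towards -x; pockets 62 x 62 mm, 68 mm apart, floor 8 mm and wall tops 22 mm above the table.
- green_tag: Flat green tag, 14 x 36 x 4 mm, fixed on the far ledge of the pale bamboo prep rack (fixed), at the pocket where the green-capped jar starts. Origin: centre of its underside, 12 mm above the table; y along the row, x across it, away from the robot to within 9 degrees. Pocket centre: 47 mm towards -x; pockets 62 x 62 mm, 68 mm apart, floor 8 mm and wall tops 22 mm above the table.
- blue_tag: Flat blue tag, 14 x 36 x 4 mm, fixed on the far ledge of the pale bamboo prep rack (fixed), at the pocket where the blue-capped jar starts. Origin: centre of its underside, 12 mm above the table; y along the row, x across it, away from the robot to within 9 degrees. Pocket centre: 47 mm towards -x; pockets 62 x 62 mm, 68 mm apart, floor 8 mm and wall tops 22 mm above the table.
- serving_rack: Empty serving rack, fixed, nearer or farther than the prep rack: black floor, dark wooden walls, 74 mm (x) by 278 mm (y). Origin: centre of its underside, on the table; x points away from the robot to within 9 degrees. Four open pockets, centres at x = 0, y = -102, -34, 34, 102 mm, each 62 x 62 mm inside; floor 8 mm, wall tops 22 mm above the table.
- prep_rack: Pale bamboo prep rack, fixed: the same pocket block as the serving rack (74 by 278 mm, same pockets and heights) with a 20 mm wide, 12 mm high ledge for the tags along its far side. Origin: centre of the pocket block's underside, on the table; x points away from the robot to within 9 degrees. A stack of chopsticks 24 mm high lies on the table between the racks.
Things that resemble listed ones, but are neither listed nor needed, are in the scene too. What is shaped like the yellow_jar but pink is not meant.

How it is judged:
At the end, for the whole second after the job is handed in: All jars stand in the serving rack, one per pocket, in the reverse of the tags' order, within 12 mm of the pocket centre along and across, underside within 4 mm of the floor's height, tilted under 0.1 rad, released and at rest (under 0.02 m/s, 0.2 rad/s) (x of red_jar in the frame of serving_rack between -0.012 and 0.012 m and z of red_jar in the frame of serving_rack between 0.004 and 0.012 m and angle between each of red_jar, yellow_jar, green_jar, blue_jar's own z axis and vertical below 0.1 rad and linear speed of each of red_jar, yellow_jar, green_jar, blue_jar below 0.02 m/s and angular speed of each of red_jar, yellow_jar, green_jar, blue_jar below 0.2 rad/s and ((y of red_jar in the frame of serving_rack between -0.114 and -0.09 m and y of red_tag in the frame of prep_rack between 0.09 and 0.114 m) or (y of red_jar in the frame of serving_rack between -0.046 and -0.022 m and y of red_tag in the frame of prep_rack between 0.022 and 0.046 m) or (y of red_jar in the frame of serving_rack between 0.022 and 0.046 m and y of red_tag in the frame of prep_rack between -0.046 and -0.022 m) or (y of red_jar in the frame of serving_rack between 0.09 and 0.114 m and y of red_tag in the frame of prep_rack between -0.114 and -0.09 m)) and x of yellow_jar in the frame of serving_rack between -0.012 and 0.012 m and z of yellow_jar in the frame of serving_rack between 0.004 and 0.012 m and ((y of yellow_jar in the frame of serving_rack between -0.114 and -0.09 m and y of yellow_tag in the frame of prep_rack between 0.09 and 0.114 m) or (y of yellow_jar in the frame of serving_rack between -0.046 and -0.022 m and y of yellow_tag in the frame of prep_rack between 0.022 and 0.046 m) or (y of yellow_jar in the frame of serving_rack between 0.022 and 0.046 m and y of yellow_tag in the frame of prep_rack between -0.046 and -0.022 m) or (y of yellow_jar in the frame of serving_rack between 0.09 and 0.114 m and y of yellow_tag in the frame of prep_rack between -0.114 and -0.09 m)) and x of green_jar in the frame of serving_rack between -0.012 and 0.012 m and z of green_jar in the frame of serving_rack between 0.004 and 0.012 m and ((y of green_jar in the frame of serving_rack between -0.114 and -0.09 m and y of green_tag in the frame of prep_rack between 0.09 and 0.114 m) or (y of green_jar in the frame of serving_rack between -0.046 and -0.022 m and y of green_tag in the frame of prep_rack between 0.022 and 0.046 m) or (y of green_jar in the frame of serving_rack between 0.022 and 0.046 m and y of green_tag in the frame of prep_rack between -0.046 and -0.022 m) or (y of green_jar in the frame of serving_rack between 0.09 and 0.114 m and y of green_tag in the frame of prep_rack between -0.114 and -0.09 m)) and x of blue_jar in the frame of serving_rack between -0.012 and 0.012 m and z of blue_jar in the frame of serving_rack between 0.004 and 0.012 m and ((y of blue_jar in the frame of serving_rack between -0.114 and -0.09 m and y of blue_tag in the frame of prep_rack between 0.09 and 0.114 m) or (y of blue_jar in the frame of serving_rack between -0.046 and -0.022 m and y of blue_tag in the frame of prep_rack between 0.022 and 0.046 m) or (y of blue_jar in the frame of serving_rack between 0.022 and 0.046 m and y of blue_tag in the frame of prep_rack between -0.046 and -0.022 m) or (y of blue_jar in the frame of serving_rack between 0.09 and 0.114 m and y of blue_tag in the frame of prep_rack between -0.114 and -0.09 m))); the robot touches nothing.
It fails at once if a jar is dropped (free of the fingers and faster than 0.6 m/s, a fall of about 20 mm) ((contact force between red_jar and the fingers below 0.05 N and linear speed of red_jar above 0.6 m/s) or (contact force between yellow_jar and the fingers below 0.05 N and linear speed of yellow_jar above 0.6 m/s) or (contact force between green_jar and the fingers below 0.05 N and linear speed of green_jar above 0.6 m/s) or (contact force between blue_jar and the fingers below 0.05 N and linear speed of blue_jar above 0.6 m/s)).
It also fails if it takes over 90 s, if anything falls off the work surface, if the arm or the gripper's body presses on something with over 40 N, if the wrist force passes 120 N, or if a joint passes its speed limit or range.

## Working session

There is one attempt and no reset: what is moved stays moved. The work goes in short steps, Python scripts to look and compute and a tool call to move; the robot and the scene stay as the last step left them, time stands still between calls to the robot, and variables do not carry over. Pictures are saved under pics/ and viewed, and the job is handed in when it is done.

Besides the shell and the picture viewer there is one more tool, called after ">>>" as a command line: name --pt "numbers of a row" for each row, then --argument value for the rest. carry_out: Moves the arm, as the interface text tells. Its arguments: {"type":"object","properties":{"increments":{"type":"array","items":{"type":"array","items":{"type":"number"}}}},"required":["increments"]}

```bash
ls; mkdir -p pics; python3 - <<'E'
from workcell import arm
import cv2
s=arm.sense(); print(s)
for n in("top","side"):
    p=arm.grab_frame(n); cv2.imwrite(f"pics/{n}0.png",p["image"][:,:,::-1])
    print(n,p["shot"],p["fx"],p["fy"],p["cx"],p["cy"],p["k1"],p["R"],p["t"])
E
```

```text
pics
{'clock': 0.0, 'joint_pos': array([ 1.2753904 ,  0.33285285, -0.06468694,  1.46094939,  0.02161959,
        1.34986284, -0.08850274]), 'qd': array([-2.24302091e-04,  1.78982165e-04, -6.46041443e-04, -2.92471377e-04,
       -4.15859991e-04,  4.02804303e-04,  3.89205198e-05]), 'joint_torque': array([-2.78470015e-04, -6.23253322e+01,  2.45495327e-02, -3.89892805e+01,
       -6.14311569e-02,  3.94599012e-02,  1.66245513e-04]), 'eef_pos': array([ 0.16828368, -0.60155045,  0.23876191]), 'ee_rot': array([ 9.90710590e-01,  1.35985486e-01, -1.36271381e-04, -6.74588676e-04]), 'contact_force': array([-0.34881705, -0.27477766,  0.94025095]), 'moment': array([ 0.00020479,  0.02071878, -0.04711922]), 'finger_gap': 0.08722410891689643}
top 1 392.6729427911766 392.6729427911766 318.5726951491351 200.57944820695144 -0.04105680419033514 [[-0.00102735 -0.99964066  0.02678626]
 [-0.99278243 -0.00219278 -0.11990928]
 [ 0.11992493 -0.02671612 -0.99242343]] [-0.04000942  0.59790399  0.63414653]
side 2 384.53693793957547 384.53693793957547 321.8050942095617 194.70038318144276 -0.033437154926797774 [[-0.99768277 -0.06769177 -0.00684873]
 [-0.04934547  0.78921607 -0.61212991]
 [ 0.04684128 -0.61037351 -0.79072756]] [0.58412902 0.07174903 0.6417402 ]
```

View pics/top0.png

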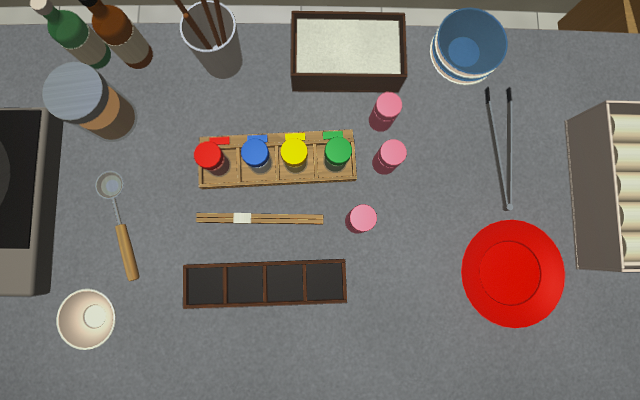

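View pics/side0.png

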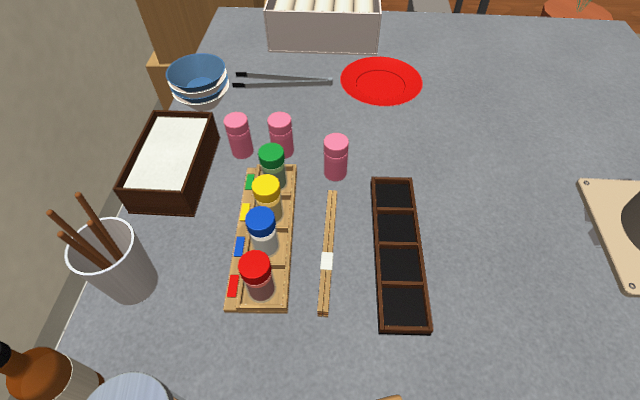

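```bash
cat > h.py <<'E'
import numpy as np, cv2
from workcell import arm
def ray(p,px):
    K=np.array([[p["fx"],0,p["cx"]],[0,p["fy"],p["cy"]],[0,0,1.]])
    u=cv2.undistortPoints(np.asarray(px,float).reshape(-1,1,2),K,np.array([p["k1"],0,0,0.])).reshape(-1,2)
    d=np.c_[u,np.ones(len(u))]
    return d
def atz(p,px,z):
    R,t=np.array(p["R"]),np.array(p["t"]); d=ray(p,px)@R; c=-R.T@t
    return c+d*((z-c[2])/d[:,2])[:,None]
def cloud(p,mask):
    r,c=np.nonzero(mask&(p["depth"]>0)); z=p["depth"][r,c]
    d=ray(p,np.c_[c,r])*z[:,None]
    return (d-np.array(p["t"]))@np.array(p["R"])
E
python3 - <<'E'
from h import *
np.set_printoptions(precision=4,suppress=True)
for n in("top","side"):
    p=arm.grab_frame(n)
    for c in("red","yellow","green","blue"):
        for k in("jar","tag"):
            for o in arm.regions_of(p,f"{c}_{k}")[:3]:
                P=cloud(p,o["pixels"])
                if k=="jar":
                    top=P[P[:,2]>0.086]; 
                    s=("cap mid",(top.min(0)+top.max(0))/2, top.mean(0),np.ptp(top,axis=0)) if len(top)>5 else None
                else: s=(P.mean(0),np.ptp(P,axis=0))
                print(n,c,k,round(o["confidence"],2),o["pixel"],s)
    for k in("serving_rack","prep_rack"):
        for o in arm.regions_of(p,k)[:2]:
            P=cloud(p,o["pixels"]); w=P[(P[:,2]>0.016)&(P[:,2]<.028)]
            print(n,k,o["confidence"],o["pixel"],len(w),cv2.minAreaRect((w[:,:2]*1000).astype(np.float32)),np.median(w[:,2]))
E
```

```text
top red tag 0.45 [217.8, 140.2] (array([0.709 , 0.1363, 0.0167]), array([0.0325, 0.0326, 0.0812]))
top red tag 0.31 [339.1, 152.8] (array([ 0.6679, -0.068 ,  0.0781]), array([0.0432, 0.0442, 0.0887]))
top yellow jar 0.97 [292.0, 154.3] ('cap mid', array([0.6707, 0.0017, 0.0903]), array([0.67  , 0.0014, 0.0918]), array([0.042 , 0.0432, 0.0086]))
top yellow jar 0.89 [383.3, 110.4] ('cap mid', array([ 0.7503, -0.1559,  0.0869]), array([ 0.7477, -0.1537,  0.0865]), array([0.021 , 0.0304, 0.0016]))
top yellow jar 0.75 [359.3, 218.7] ('cap mid', array([ 0.5637, -0.1091,  0.0871]), array([ 0.5652, -0.1085,  0.0866]), array([0.0332, 0.0362, 0.0021]))
top yellow tag 0.55 [294.5, 137.9] (array([0.7177, 0.0015, 0.017 ]), array([0.0332, 0.0359, 0.0814]))
top green tag 0.56 [330.3, 132.6] (array([ 0.7196, -0.0649,  0.0201]), array([0.0342, 0.0345, 0.0808]))
top blue jar 0.94 [258.4, 156.3] ('cap mid', array([0.6692, 0.0643, 0.0907]), array([0.6691, 0.0641, 0.0918]), array([0.0419, 0.0415, 0.0089]))
top serving_rack 0.83 [265.0, 284.7] 1959 ((457.0815734863281, 52.245811462402344), (74.68347930908
[... 1226 characters left out ...]
54, -0.0662,  0.0922]), array([0.0424, 0.0427, 0.0093]))
side green jar 0.6 [236.9, 285.9] None
side green jar 0.49 [240.8, 211.9] None
side blue jar 0.6 [259.9, 228.1] ('cap mid', array([0.6721, 0.065 , 0.0906]), array([0.672 , 0.0672, 0.0922]), array([0.0426, 0.0437, 0.009 ]))
side blue tag 0.68 [235.5, 244.7] (array([0.7146, 0.0719, 0.0162]), array([0.0151, 0.0354, 0.0077]))
side prep_rack 0.81 [279.9, 263.7] 1272 ((672.803955078125, 35.99114990234375), (79.15797424316406, 276.0653076171875), 3.347132444381714) 0.022250773486391824
side prep_rack 0.69 [398.4, 259.7] 2327 ((459.7833251953125, 52.706275939941406), (75.10513305664062, 279.915283203125), 2.07256817817688) 0.022220615069023324
```

```bash
cat >> h.py <<'E'
from scipy.spatial.transform import Rotation as Ro
def to(pos,yaw=3.0):
    "increments from measured pose; yaw deg = world angle of tool y"
    s=arm.sense(); R0=Ro.from_quat(s["ee_rot"])
    R1=Ro.from_euler("z",yaw+90,degrees=True)*Ro.from_euler("x",180,degrees=True)
    print(round(s["clock"],2),"shift",np.round(R0.inv().apply(np.array(pos)-s["eef_pos"])*1000,1),"turn",np.round((R0.inv()*R1).as_rotvec(),3))
E
python3 - <<'E'
from h import *
p=arm.grab_frame("top")
im=p["image"][80:240,170:430,::-1]
cv2.imwrite("pics/crop.png",cv2.resize(im,None,fx=3,fy=3,interpolation=cv2.INTER_CUBIC))
# cap z check / colours from top depth for red, green
hsv=cv2.cvtColor(p["image"],cv2.COLOR_RGB2HSV)
for c,px in dict(red=(209,154),blue=(255,151),yellow=(294,151),green=(338,150)).items():
    m=np.zeros((400,640),bool); m[px[1]-25:px[1]+25,px[0]-22:px[0]+22]=1
    P=cloud(p,m);P=P[P[:,2]>.089]; print(c,(P.min(0)+P.max(0))/2,np.ptp(P,axis=0))
to((0.50,-0.2,0.20)); to((0.6744,-0.069,0.16))
E
```

```text
red [0.66552896 0.13883795 0.09199968] [0.04252346 0.04193924 0.00575804]
blue [0.66942907 0.06425802 0.09224083] [0.0409275  0.041375   0.00641839]
yellow [0.67067012 0.00165007 0.09212797] [0.04272574 0.04299384 0.00604348]
green [ 0.67310522 -0.06938801  0.09195814] [0.04231371 0.04180365 0.00582403]
1.25 shift [ 427.6 -297.7   39.6] turn [ 0.    0.   -1.35]
1.25 shift [ 630.9 -376.9   79.5] turn [ 0.    0.   -1.35]
```

View pics/crop.png

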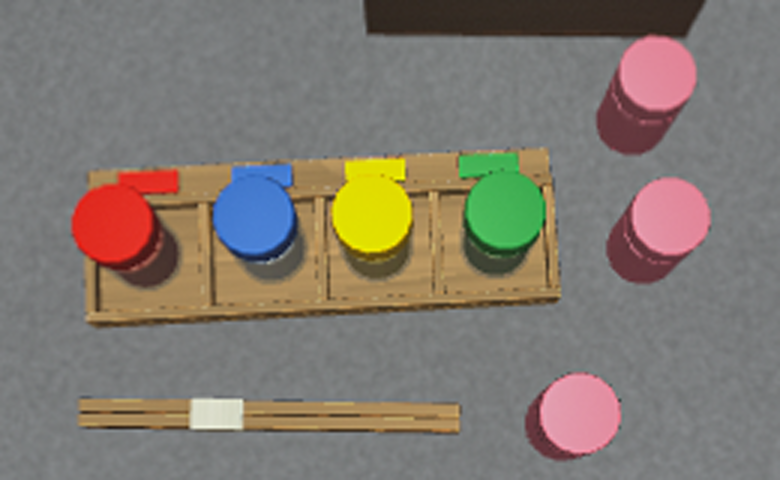

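The crop shows the red, blue, yellow and green caps at top-view pixels (209,154), (255,151), (294,151) and (338,150). Each jar is in the rack beside its own tag.
- **Yellow jar:** the pink jars at (388,105), (392,153) and (363,218) could be mistaken for it. None is yellow or in the rack, so they are out.
- **Red jar:** the red plate at (513,273) and the red tag at (218,141) could be mistaken for it. Neither is a jar.

I'll start with green.

>>> carry_out --pt "50 -30 5 0 0 -0.17 1" --pt "100 -60 10 0 0 -0.34 1" --pt "150 -90 15 0 0 -0.51 1" --pt "200 -120 20 0 0 -0.68 1" --pt "250 -150 25 0 0 -0.8 1"

```text
clock: 1.88
eef_pos: [0.3698, -0.3887, 0.2147]
ee_rot: [0.858, 0.513, -0.0, 0.0]
contact_force: [0.6, -1.1, 0.0]
finger_gap: 0.0874
```

```bash
python3 - <<'E'
from h import *
s=arm.sense();print(s["eef_pos"],s["joint_pos"])
to((0.6744,-0.0688,0.16))
E
```

```text
[ 0.36982447 -0.38868066  0.21469683] [ 1.03063009  0.17365532 -0.33979054  1.71664327  0.06084794  1.26081833
  0.18354721]
1.88 shift [426.  116.7  54.6] turn [ 0.001  0.001 -0.546]
```

>>> carry_out --pt "55 15 7 0 0 -0.11 1" --pt "110 30 14 0 0 -0.22 1" --pt "165 45 21 0 0 -0.33 1" --pt "220 60 28 0 0 -0.44 1" --pt "275 75 35 0 0 -0.546 1"

```text
clock: 2.5
eef_pos: [0.5671, -0.1831, 0.1796]
ee_rot: [0.689, 0.725, 0.0, 0.0]
contact_force: [0.1, -0.3, -1.1]
finger_gap: 0.0869
```

```bash
python3 - <<'E'
from h import *
s=arm.sense();print(s["eef_pos"],s["joint_pos"])
to((0.6744,-0.0688,0.16))
E
```

```text
[ 0.56714867 -0.18314007  0.17959739] [ 0.68531225  0.36150386 -0.55759118  1.59680827  0.19961407  1.23987698
  0.14275828]
2.5 shift [108.7 112.9  19.6] turn [ 0.001  0.001 -0.001]
```

>>> carry_out --pt "36 38 7 0 0 0 1" --pt "72 75 14 0 0 0 1" --pt "109 113 20 0 0 0 1" --pt "109 113 20 0 0 0 1"

```text
clock: 3.0
eef_pos: [0.6748, -0.0645, 0.1584]
ee_rot: [0.688, 0.726, 0.001, -0.001]
contact_force: [0.6, 0.1, -0.7]
finger_gap: 0.0868
```

```bash
python3 - <<'E'
from h import *
s=arm.sense();print(s["eef_pos"],s["joint_pos"])
to((0.6744,-0.0688,0.06))
for n in("top","side"):
    p=arm.grab_frame(n); cv2.imwrite(f"pics/{n}1.png",p["image"][50:350,150:500,::-1].repeat(2,0).repeat(2,1))
E
```

```text
[ 0.67482964 -0.0644504   0.15836086] [ 0.42287257  0.56250483 -0.56879931  1.38025654  0.30041085  1.28626336
 -0.10550712]
3.0 shift [-4.7 -0.6 98.3] turn [-0.001 -0.003  0.002]
```

View pics/side1.png

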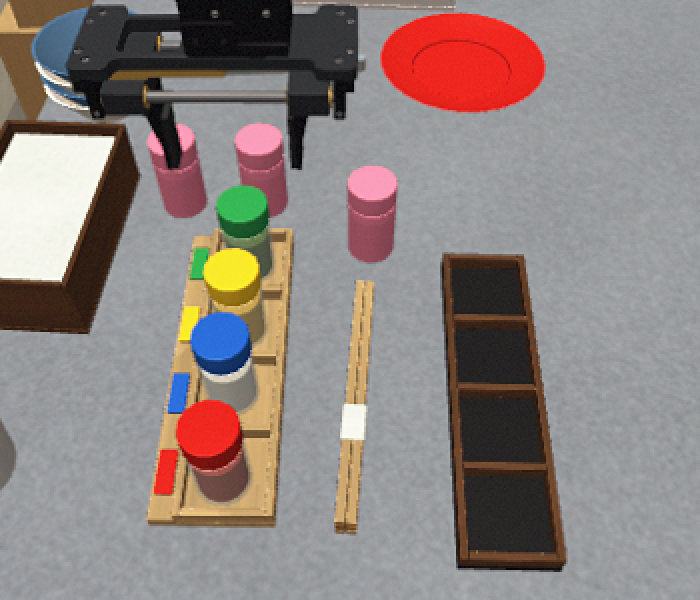

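View pics/top1.png

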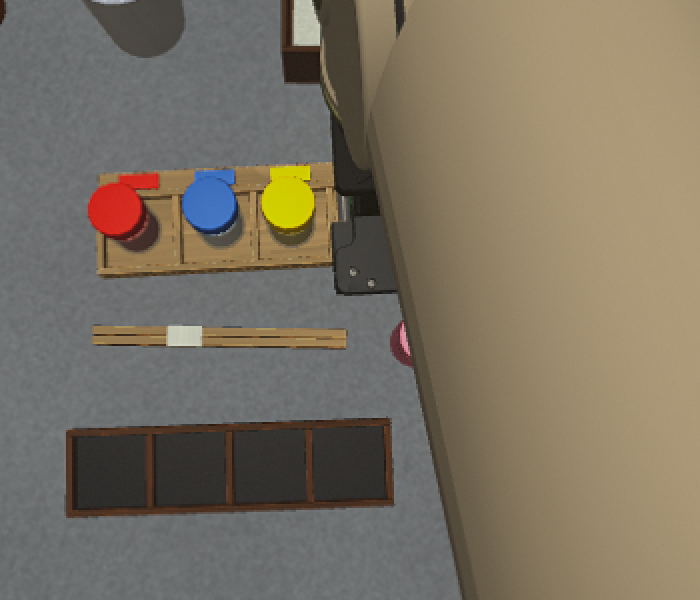

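The gripper is over the green jar: in the side crop the fingers are at about (175,165) and (297,165), either side of the green cap at (242,205). The body is long across the row, so the neighbouring jars are clear.

>>> carry_out --pt "-5 0 0 0 0 0 1" --pt "-5 0 35 0 0 0 1" --pt "-5 0 70 0 0 0 1" --pt "-5 0 98 0 0 0 1" --pt "-5 0 98 0 0 0 1"

```text
clock: 3.72
eef_pos: [0.6721, -0.077, 0.0598]
ee_rot: [0.691, 0.723, -0.002, -0.001]
contact_force: [-0.3, -0.4, -0.1]
finger_gap: 0.0873
```

```bash
python3 - <<'E'
from h import *
to((0.6744,-0.0688,0.06))
E
```

```text
3.73 shift [ 8.1  2.7 -0.2] turn [-0.004  0.    -0.006]
```

>>> carry_out --pt "0 0 0 0 0 0 1"

```text
clock: 3.85
eef_pos: [0.6745, -0.0761, 0.0632]
ee_rot: [0.69, 0.723, 0.0, 0.001]
contact_force: [0.8, 0.8, -0.1]
finger_gap: 0.0872
```

```bash
python3 - <<'E'
from h import *
to((0.6744,-0.0688,0.06))
arm.grab_frame("side");to((0.6744,-0.0688,0.06))
E
```

```text
3.85 shift [7.3 0.2 3.2] turn [ 0.002  0.001 -0.006]
3.9 shift [ 7.  -0.1  3.5] turn [ 0.003  0.001 -0.005]
```

>>> carry_out --pt "7 0 3 0 0 0 1" --pt "7 0 3 0 0 0 1" --pt "7 0 3 0 0 0 1"

```text
clock: 4.28
eef_pos: [0.6736, -0.0679, 0.0588]
ee_rot: [0.69, 0.724, 0.0, 0.0]
contact_force: [-0.6, 0.1, 0.8]
finger_gap: 0.0873
```

```bash
python3 - <<'E'
from h import *
to((0.6744,-0.0688,0.06))
E
```

```text
4.28 shift [-1.   0.7 -1.2] turn [ 0.     0.    -0.004]
```

>>> carry_out --pt "0 0 0 0 0 0 -1" --pt "0 0 0 0 0 0 -1" --pt "0 0 0 0 0 0 -1" --pt "0 0 0 0 0 0 -1" --pt "0 0 0 0 0 0 -1"

```text
clock: 4.9
eef_pos: [0.6737, -0.068, 0.0586]
ee_rot: [0.69, 0.724, 0.0, 0.0]
contact_force: [1.1, -0.0, 0.4]
finger_gap: 0.045
```

```bash
python3 - <<'E'
from h import *
s=arm.sense();print(s["eef_pos"])
to((0.6744,-0.0688,0.16)); to((0.4547,.1544,.16))
E
```

```text
[ 0.67372651 -0.06803801  0.05862528]
4.9 shift [  -0.8    0.7 -101.4] turn [ 0.     0.    -0.004]
4.9 shift [ 232.7 -208.1 -101.5] turn [ 0.     0.    -0.004]
```

>>> carry_out --pt "0 0 -30 0 0 0 -1" --pt "0 0 -65 0 0 0 -1" --pt "0 0 -100 0 0 0 -1" --pt "30 -30 -105 0 0 0 -1" --pt "65 -58 -105 0 0 0 -1"

```text
clock: 5.52
eef_pos: [0.612, -0.0056, 0.164]
ee_rot: [0.69, 0.723, 0.0, 0.0]
contact_force: [0.3, 0.5, -1.2]
finger_gap: 0.0436
```

```bash
python3 - <<'E'
from h import *
s=arm.sense();print(s["eef_pos"],s["contact_force"],s["finger_gap"],s["joint_pos"])
to((0.4547,.1544,.16))
E
```

```text
[ 0.61195886 -0.00562076  0.16403805] [ 0.33653128  0.52042007 -1.19500493] 0.04362216615770759 [ 0.4154986   0.42240509 -0.61580082  1.56834601  0.25419643  1.23098536
 -0.19710398]
5.53 shift [ 167.2 -149.6    3.9] turn [ 0.001  0.    -0.006]
```

>>> carry_out --pt "40 -36 1 0 0 0 -1" --pt "82 -73 2 0 0 0 -1" --pt "124 -110 3 0 0 0 -1" --pt "167 -149 4 0 0 0 -1" --pt "167 -149 4 0 0 0 -1"

```text
clock: 6.15
eef_pos: [0.4528, 0.1571, 0.1598]
ee_rot: [0.688, 0.726, -0.0, 0.0]
contact_force: [0.5, -0.8, -1.8]
finger_gap: 0.0437
```

```bash
python3 - <<'E'
from h import *
p=arm.grab_frame("side"); cv2.imwrite(f"pics/side2.png",p["image"][50:350,150:500,::-1].repeat(2,0).repeat(2,1))
s=arm.sense();print(s["eef_pos"],s["contact_force"],s["finger_gap"],s["joint_pos"])
to((0.4547,.1544,.0588))
E
```

```text
[0.45461827 0.15492825 0.15977906] [ 0.94289053 -0.61612405 -0.5935143 ] 0.043466819985664054 [ 0.30392286  0.14427934 -0.77108127  1.90121958  0.11199788  1.13868614
 -0.45757965]
6.2 shift [ -0.4  -0.  101. ] turn [ 0.001  0.001 -0.001]
```

View pics/side2.png

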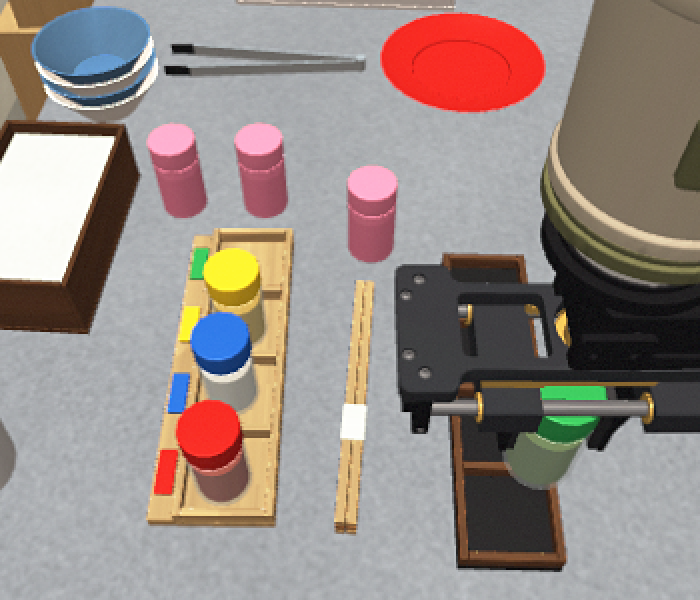

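```bash
python3 - <<'E'
from h import *
p=arm.grab_frame("side"); K=np.array([[p["fx"],0,p["cx"]],[0,p["fy"],p["cy"]],[0,0,1.]])
X=np.array([[.4547,.1544,z] for z in(.109,.151,.192)])
q,_=cv2.projectPoints(X,cv2.Rodrigues(np.array(p["R"]))[0],np.array(p["t"]),K,np.array([p["k1"],0,0,0.]))
print(((q[:,0]-[150,50])*2).round(0))
print([(round(o["confidence"],2),o["pixel"]) for o in arm.look_for(p,"green_jar")])
m=np.zeros((400,640),bool); m[240:300,395:460]=1
im=p["image"].astype(int); m&=(im[...,1]>im[...,0]+8)&(im[...,1]>im[...,2]+8)
P=cloud(p,m); print(len(P),P.min(0),P.max(0))
for lo in np.arange(.09,.2,.012):
    w=P[(P[:,2]>lo)&(P[:,2]<lo+.012)]
    if len(w)>10: print(round(lo,3),len(w),np.median(w,0),w[:,0].min(),w[:,0].max(),w[:,1].max())
cv2.imwrite("pics/g.png",cv2.resize(p["image"][220:310,380:480,::-1],None,fx=6,fy=6))
E
```

```text
[[533. 455.]
 [547. 424.]
 [562. 388.]]
[(0.88, [424.9, 268.7])]
1113 [0.43257993 0.14965001 0.1171633 ] [0.47972241 0.19275153 0.23635992]
0.114 64 [0.46463558 0.17243582 0.12266473] 0.4481812758430297 0.47547290227831307 0.1755700466447248
0.126 106 [0.46204737 0.17319278 0.13209627] 0.44524417865337174 0.4760732873367448 0.17595252939466793
0.138 115 [0.46406914 0.1728396  0.14408809] 0.4444224775919011 0.4747051811634422 0.17586192809052917
0.15 122 [0.4632246  0.1730246  0.15594659] 0.4442765865262438 0.47431735001979114 0.17596875235362633
0.162 136 [0.45994562 0.17367309 0.16832643] 0.44256284725847445 0.4725163916817355 0.1759139863032023
0.174 148 [0.45637283 0.17374784 0.18013192] 0.43672436526859676 0.4691938283266756 0.17594626634956384
0.186 419 [0.45321996 0.15871152 0.19324621] 0.432579934034592 0.46935930816626764 0.17551284433520897
```

View pics/g.png

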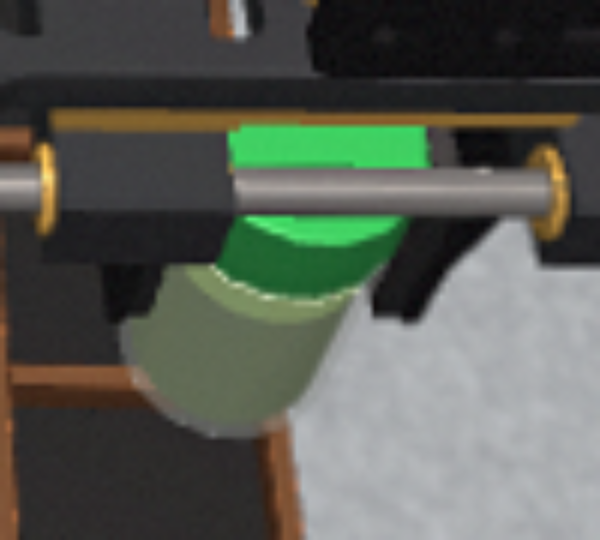

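```bash
cat >> h.py <<'E'
from scipy.optimize import least_squares
def cyl(p,box,cond,zl,zh,R=.022):
    m=np.zeros((400,640),bool); m[box[1]:box[3],box[0]:box[2]]=1
    im=p["image"].astype(int); m&=cond(im)
    P=cloud(p,m); P=P[(P[:,2]>zl)&(P[:,2]<zh)]; z0=(zl+zh)/2
    def f(v):
        a=np.array([v[2],v[3],1]); a/=np.linalg.norm(a)
        d=P-np.array([v[0],v[1],z0]); return np.linalg.norm(np.cross(d,a),axis=1)-R
    r=least_squares(f,[P[:,0].mean(),P[:,1].mean()-.015*np.sign(P[:,1].mean() or 1)*0-.02,0,0],loss="soft_l1",f_scale=.001)
    print(len(P),"axis at zmid",r.x[:2].round(4),"tilt xy",r.x[2:].round(3),"res",np.median(abs(r.fun)).round(5)); return r.x
green=lambda im:(im[...,1]>im[...,0]+8)&(im[...,1]>im[...,2]+8)
E
python3 - <<'E'
from h import *
p=arm.grab_frame("side")
cyl(p,(395,240,460,300),green,.115,.186)
E
```

```text
695 axis at zmid [0.4562 0.1513] tilt xy [ 0.001 -0.001] res 0.00025
```

Green hangs upright (fitted tilt about 0.001 rad) and within 3 mm of the pocket centre. Lowering it now.

>>> carry_out --pt "1 0 35 0 0 0 -1" --pt "1 0 70 0 0 0 -1" --pt "1 0 90 0 0 0 -1" --pt "1 0 97 0 0 0 -1" --pt "1 0 97 0 0 0 -1"

```text
clock: 6.98
eef_pos: [0.456, 0.1544, 0.0626]
ee_rot: [0.69, 0.724, -0.0, -0.0]
contact_force: [0.2, -0.4, -2.4]
finger_gap: 0.0436
```

```bash
python3 - <<'E'
from h import *
p=arm.grab_frame("side")
s=arm.sense();print(s["eef_pos"],s["contact_force"],s["finger_gap"])
to((0.4547,.1554,.0588))
E
```

```text
[0.45621571 0.15463766 0.06305567] [-0.12877628  0.90184081 -0.96237426] 0.04351866603768448
7.03 shift [ 0.8 -1.5  4.3] turn [ 0.001 -0.    -0.005]
```

>>> carry_out --pt "0 0 2 0 0 0 -1" --pt "0 0 4 0 0 0 -1" --pt "0 0 4 0 0 0 -1"

```text
clock: 7.4
eef_pos: [0.4558, 0.1548, 0.0587]
ee_rot: [0.69, 0.724, 0.0, 0.0]
contact_force: [-0.4, -0.1, -1.3]
finger_gap: 0.0431
```

```bash
python3 - <<'E'
from h import *
s=arm.sense();print(s["eef_pos"],s["contact_force"],s["finger_gap"])
E
```

```text
[0.45575686 0.1547846  0.05869437] [-0.35164595 -0.06533342 -1.33445393] 0.043130324087554524
```

>>> carry_out --pt "0 0 1 0 0 0 -1" --pt "0 0 1 0 0 0 1" --pt "0 0 1 0 0 0 1" --pt "0 0 1 0 0 0 1" --pt "0 0 1 0 0 0 1"

```text
clock: 8.02
eef_pos: [0.4556, 0.1548, 0.0575]
ee_rot: [0.69, 0.724, -0.0, 0.0]
contact_force: [0.8, -0.6, -0.1]
finger_gap: 0.0756
```

```bash
python3 - <<'E'
from h import *
s=arm.sense();print(s["eef_pos"],s["contact_force"],s["finger_gap"])
to((0.4547,.1554,.16)); to((0.672,.0024,.16))
E
```

```text
[0.45559139 0.15475133 0.05748378] [ 0.81992125 -0.59960263 -0.08492334] 0.07561651313110687
8.03 shift [   0.7   -0.9 -102.5] turn [-0.     0.    -0.004]
8.03 shift [-162.6  208.8 -102.5] turn [-0.     0.    -0.004]
```

Next, up and over to the yellow jar.

>>> carry_out --pt "0 0 -30 0 0 0 1" --pt "0 0 -65 0 0 0 1" --pt "0 0 -100 0 0 0 1" --pt "-35 45 -102 0 0 0 1" --pt "-70 90 -102 0 0 0 1"

```text
clock: 8.65
eef_pos: [0.5505, 0.0883, 0.1606]
ee_rot: [0.69, 0.724, 0.001, 0.001]
contact_force: [0.9, 1.6, 1.0]
finger_gap: 0.0871
```

```bash
python3 - <<'E'
from h import *
p=arm.grab_frame("side"); cv2.imwrite(f"pics/side3.png",p["image"][50:350,150:500,::-1].repeat(2,0).repeat(2,1))
to((0.672,.0024,.16))
E
```

```text
8.7 shift [-83.5 113.4  -0.2] turn [ 0.003  0.003 -0.012]
```

View pics/side3.png

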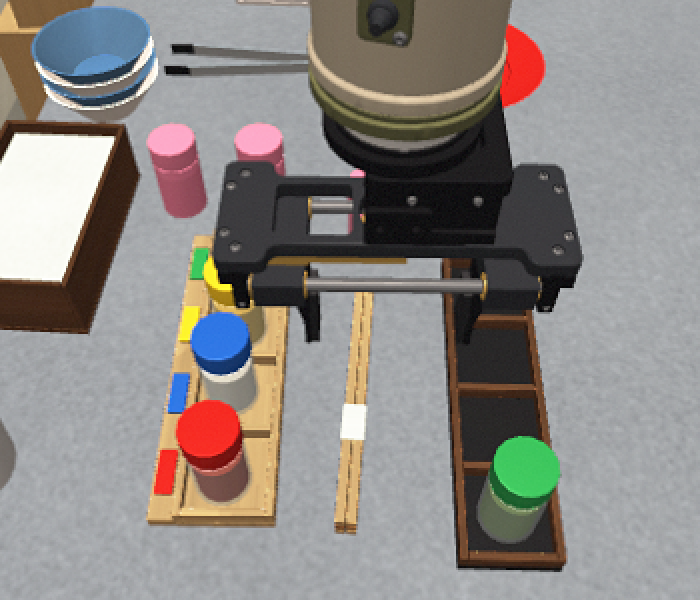

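The green jar stands upright in the left-end pocket; its cap is at (525,470) in the side crop. Yellow next.

>>> carry_out --pt "-30 40 0 0 0 0 1" --pt "-60 80 0 0 0 0 1" --pt "-84 113 0 0 0 -0.01 1" --pt "-84 113 0 0 0 -0.01 1" --pt "-84 113 0 0 0 -0.01 1"

```text
clock: 9.32
eef_pos: [0.6653, 0.0115, 0.1591]
ee_rot: [0.686, 0.728, -0.0, -0.001]
contact_force: [-0.0, 1.0, 0.6]
finger_gap: 0.0868
```

```bash
python3 - <<'E'
from h import *
p=arm.grab_frame("side")
cyl(p,(380,260,450,330),green,.02,.082)
m=np.zeros((400,640),bool); m[260:320,380:450]=1; m&=green(p["image"].astype(int)); P=cloud(p,m);P=P[P[:,2]>.089]; print((P.min(0)+P.max(0))/2,np.ptp(P,axis=0))
to((0.672,.0024,.0588))
E
```

```text
393 axis at zmid [0.4557 0.1531] tilt xy [ 0.003 -0.003] res 0.00025
[0.45634838 0.15345263 0.0920825 ] [0.04286384 0.04392764 0.00564968]
9.38 shift [ -9.9   6.4 100.7] turn [-0.    -0.001  0.007]
```

>>> carry_out --pt "-10 6 0 0 0 0 1" --pt "-10 6 30 0 0 0 1" --pt "-10 6 60 0 0 0 1" --pt "-10 6 60 0 0 0 1"

```text
clock: 9.88
eef_pos: [0.6709, 0.0004, 0.0975]
ee_rot: [0.686, 0.727, -0.002, -0.001]
contact_force: [-0.2, 0.1, -0.4]
finger_gap: 0.087
```

```bash
python3 - <<'E'
from h import *
arm.grab_frame("side")
to((0.672,.0024,.0588))
E
```

```text
9.93 shift [ 1.7  0.1 40.7] turn [-0.001  0.     0.006]
```

>>> carry_out --pt "2 0 25 0 0 0 1" --pt "2 0 41 0 0 0 1" --pt "2 0 41 0 0 0 1" --pt "2 0 41 0 0 0 1"

```text
clock: 10.42
eef_pos: [0.6729, 0.003, 0.0598]
ee_rot: [0.686, 0.727, 0.0, 0.001]
contact_force: [0.4, -0.8, -0.1]
finger_gap: 0.0869
```

```bash
python3 - <<'E'
from h import *
to((0.672,.0024,.0588))
E
```

```text
10.43 shift [-0.6 -0.9  1. ] turn [0.001 0.    0.005]
```

>>> carry_out --pt "0 0 0 0 0 0 -1" --pt "0 0 0 0 0 0 -1" --pt "0 0 0 0 0 0 -1" --pt "0 0 0 0 0 0 -1" --pt "0 0 0 0 0 0 -1"

```text
clock: 11.05
eef_pos: [0.6723, 0.0031, 0.0586]
ee_rot: [0.686, 0.727, 0.0, 0.0]
contact_force: [2.0, 0.3, 0.9]
finger_gap: 0.045
```

>>> carry_out --pt "0 0 -30 0 0 0 -1" --pt "0 0 -65 0 0 0 -1" --pt "0 0 -100 0 0 0 -1" --pt "0 0 -100 0 0 0 -1" --pt "0 0 -100 0 0 0 -1"

```text
clock: 11.68
eef_pos: [0.6716, 0.0029, 0.1573]
ee_rot: [0.686, 0.727, -0.001, -0.0]
contact_force: [-0.7, -0.8, -3.1]
finger_gap: 0.0433
```

```bash
python3 - <<'E'
from h import *
to((0.4572,.0865,.16))
E
```

```text
11.68 shift [  95.9 -209.2   -2.4] turn [-0.002  0.     0.006]
```

>>> carry_out --pt "20 -45 -2 0 0 0 -1" --pt "40 -90 -2 0 0 0 -1" --pt "60 -135 -2 0 0 0 -1" --pt "80 -180 -2 0 0 0 -1" --pt "96 -209 -2 0 0 0.006 -1"

```text
clock: 12.3
eef_pos: [0.4552, 0.0869, 0.159]
ee_rot: [0.688, 0.725, -0.001, -0.001]
contact_force: [0.9, -0.0, -1.9]
finger_gap: 0.0431
```

>>> carry_out --pt "0 0 0 0 0 0 -1" --pt "0 0 0 0 0 0 -1"

```text
clock: 12.55
eef_pos: [0.4581, 0.0861, 0.16]
ee_rot: [0.689, 0.725, -0.0, -0.0]
contact_force: [0.3, 0.4, -1.2]
finger_gap: 0.0434
```

```bash
python3 - <<'E'
from h import *
p=arm.grab_frame("side")
cv2.imwrite(f"pics/side4.png",p["image"][50:350,150:500,::-1].repeat(2,0).repeat(2,1))
to((0.4572,.0865,.0588))
E
```

```text
12.6 shift [  0.4  -1.1 101.2] turn [-0.001 -0.    -0.001]
```

View pics/side4.png

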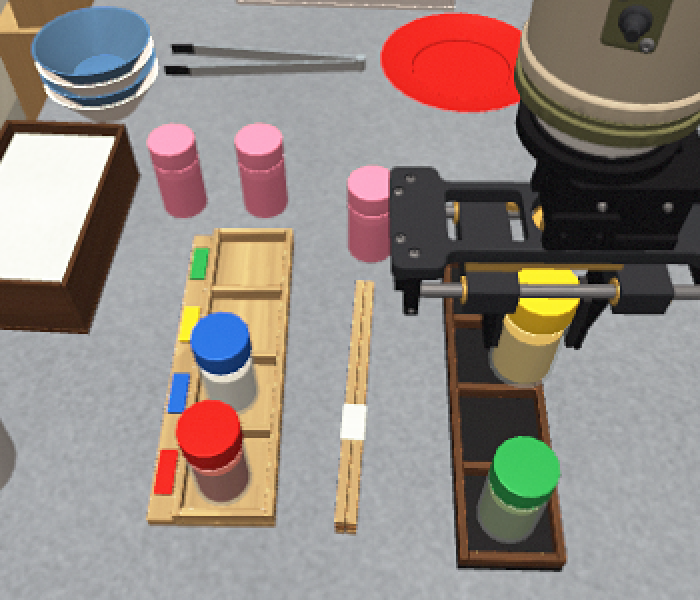

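The yellow jar hangs upright over the second pocket, at about (530,330) in the crop.

>>> carry_out --pt "0 -1 35 0 0 0 -1" --pt "0 -1 70 0 0 0 -1" --pt "0 -1 90 0 0 0 -1" --pt "0 -1 97 0 0 0 -1" --pt "0 -1 98 0 0 0 -1"

```text
clock: 13.22
eef_pos: [0.4573, 0.0866, 0.0624]
ee_rot: [0.689, 0.725, -0.0, -0.0]
contact_force: [-0.4, -0.4, -1.3]
finger_gap: 0.0437
```

```bash
python3 - <<'E'
from h import *
arm.grab_frame("side")
s=arm.sense();print(s["eef_pos"],s["contact_force"],s["finger_gap"])
to((0.4572,.0865,.0586))
E
```

```text
[0.45752895 0.08673881 0.06280495] [ 0.3426021   0.06946717 -1.50820693] 0.043480610153271024
13.28 shift [-0.2 -0.3  4.2] turn [ 0.    -0.    -0.001]
```

>>> carry_out --pt "0 0 2 0 0 0 -1" --pt "0 0 4 0 0 0 -1" --pt "0 0 5 0 0 0 -1" --pt "0 0 5 0 0 0 -1"

```text
clock: 13.78
eef_pos: [0.4574, 0.0867, 0.0586]
ee_rot: [0.689, 0.725, -0.0, 0.001]
contact_force: [-3.9, -1.7, 12.6]
finger_gap: 0.0434
```

>>> carry_out --pt "0 0 0 0 0 0 1" --pt "0 0 0 0 0 0 1" --pt "0 0 0 0 0 0 1" --pt "0 0 0 0 0 0 1"

```text
clock: 14.28
eef_pos: [0.457, 0.0867, 0.0575]
ee_rot: [0.688, 0.725, -0.0, 0.0]
contact_force: [0.3, 1.4, 0.2]
finger_gap: 0.0757
```

>>> carry_out --pt "0 0 -30 0 0 0 1" --pt "0 0 -65 0 0 0 1" --pt "0 0 -100 0 0 0 1" --pt "0 0 -100 0 0 0 1" --pt "0 0 -100 0 0 0 1"

```text
clock: 14.9
eef_pos: [0.4567, 0.0865, 0.1569]
ee_rot: [0.689, 0.725, -0.0, -0.0]
contact_force: [-0.1, 0.0, -0.4]
finger_gap: 0.0872
```

```bash
python3 - <<'E'
from h import *
to((0.6708,.0646,.16))
E
```

```text
14.9 shift [-33.  212.7  -3.2] turn [-0.001  0.    -0.001]
```

>>> carry_out --pt "-7 45 -3 0 0 0 1" --pt "-14 90 -3 0 0 0 1" --pt "-21 135 -3 0 0 0 1" --pt "-28 180 -3 0 0 0 1" --pt "-33 213 -3 0 0 0 1"

```text
clock: 15.52
eef_pos: [0.6723, 0.0644, 0.158]
ee_rot: [0.689, 0.725, -0.001, -0.001]
contact_force: [0.3, -0.0, 0.1]
finger_gap: 0.087
```

>>> carry_out --pt "0 0 0 0 0 0 1" --pt "0 0 0 0 0 0 1"

```text
clock: 15.78
eef_pos: [0.6704, 0.0654, 0.1591]
ee_rot: [0.688, 0.726, -0.001, -0.001]
contact_force: [-0.0, -0.2, 0.7]
finger_gap: 0.0867
```

```bash
python3 - <<'E'
from h import *
p=arm.grab_frame("side")
cv2.imwrite(f"pics/side5.png",p["image"][50:350,150:500,::-1].repeat(2,0).repeat(2,1))
to((0.6708,.0646,.0588))
E
```

```text
15.82 shift [ -0.8   0.5 100.9] turn [-0.002  0.     0.001]
```

View pics/side5.png

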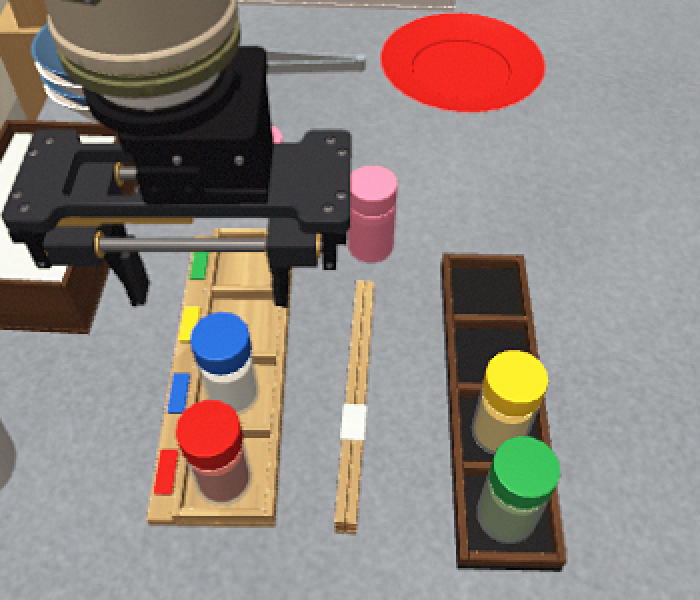

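The yellow jar stands in its pocket, cap at (514,378), with green beside it. Descending on blue.

>>> carry_out --pt "-1 0 35 0 0 0 1" --pt "-1 0 70 0 0 0 1" --pt "-1 0 101 0 0 0 1" --pt "-1 0 101 0 0 0 1" --pt "-1 0 101 0 0 0 1"

```text
clock: 16.45
eef_pos: [0.6719, 0.0641, 0.0612]
ee_rot: [0.688, 0.725, 0.001, 0.001]
contact_force: [0.6, 0.6, -0.3]
finger_gap: 0.087
```

```bash
python3 - <<'E'
from h import *
arm.grab_frame("side")
to((0.6708,.0646,.0588))
E
```

```text
16.5 shift [ 0.5 -1.4  2.8] turn [ 0.003 -0.    -0.   ]
```

>>> carry_out --pt "0 -1 2 0 0 0 1" --pt "0 -1 2 0 0 0 1"

```text
clock: 16.75
eef_pos: [0.6706, 0.0637, 0.0581]
ee_rot: [0.689, 0.725, 0.0, 0.0]
contact_force: [0.9, -0.0, -0.2]
finger_gap: 0.0871
```

>>> carry_out --pt "0 0 0 0 0 0 -1" --pt "0 0 0 0 0 0 -1" --pt "0 0 0 0 0 0 -1" --pt "0 0 0 0 0 0 -1" --pt "0 0 0 0 0 0 -1"

```text
clock: 17.38
eef_pos: [0.6707, 0.0638, 0.0576]
ee_rot: [0.689, 0.725, 0.0, 0.0]
contact_force: [1.4, -0.2, 0.9]
finger_gap: 0.0448
```

>>> carry_out --pt "0 0 -30 0 0 0 -1" --pt "0 0 -65 0 0 0 -1" --pt "0 0 -100 0 0 0 -1" --pt "0 0 -100 0 0 0 -1" --pt "0 0 -100 0 0 0 -1"

```text
clock: 18.0
eef_pos: [0.6699, 0.0635, 0.1563]
ee_rot: [0.689, 0.725, -0.001, -0.0]
contact_force: [0.7, -0.1, -2.9]
finger_gap: 0.0433
```

```bash
python3 - <<'E'
from h import *
to((0.4596,.0185,.16))
E
```

```text
18.0 shift [ -34.  -212.4   -3.3] turn [-0.002  0.    -0.   ]
```

>>> carry_out --pt "-7 -45 -3 0 0 0 -1" --pt "-14 -90 -3 0 0 0 -1" --pt "-21 -135 -3 0 0 0 -1" --pt "-28 -180 -3 0 0 0 -1" --pt "-34 -212 -3 0 0 0 -1"

```text
clock: 18.62
eef_pos: [0.4579, 0.0181, 0.1589]
ee_rot: [0.689, 0.725, -0.001, -0.001]
contact_force: [-0.2, 0.0, -1.1]
finger_gap: 0.0438
```

>>> carry_out --pt "0 0 0 0 0 0 -1" --pt "0 0 0 0 0 0 -1"

```text
clock: 18.88
eef_pos: [0.4607, 0.0187, 0.1601]
ee_rot: [0.689, 0.725, -0.0, -0.0]
contact_force: [0.3, -0.1, -1.4]
finger_gap: 0.0437
```

```bash
python3 - <<'E'
from h import *
p=arm.grab_frame("side")
cv2.imwrite(f"pics/side6.png",p["image"][50:350,150:500,::-1].repeat(2,0).repeat(2,1))
to((0.4596,.0185,.0578))
E
```

```text
18.93 shift [ -0.5  -1.4 102.4] turn [-0.    -0.001 -0.   ]
```

View pics/side6.png

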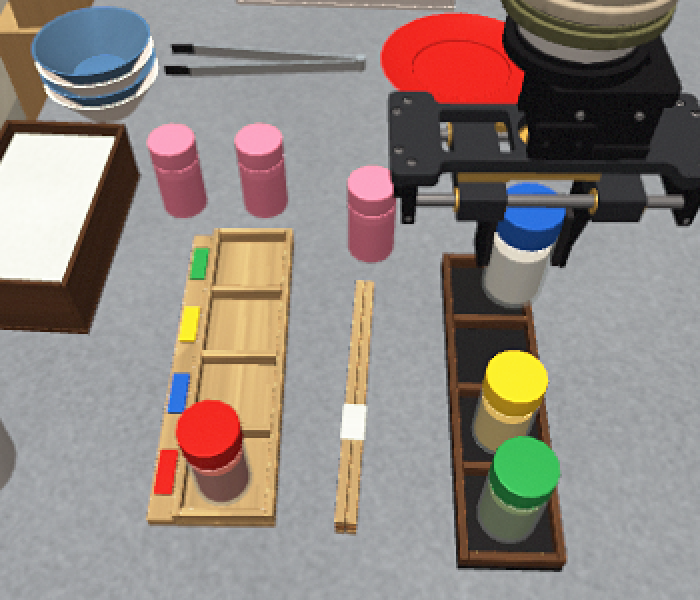

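The blue jar is held upright at about (520,245); lowering it into the third pocket.

>>> carry_out --pt "0 -1 35 0 0 0 -1" --pt "0 -1 70 0 0 0 -1" --pt "0 -1 90 0 0 0 -1" --pt "0 -1 98 0 0 0 -1" --pt "0 -1 99 0 0 0 -1"

```text
clock: 19.55
eef_pos: [0.4598, 0.0192, 0.0614]
ee_rot: [0.688, 0.725, 0.0, -0.0]
contact_force: [-0.1, -0.1, -1.5]
finger_gap: 0.0438
```

```bash
python3 - <<'E'
from h import *
arm.grab_frame("side")
s=arm.sense();print(s["eef_pos"],s["contact_force"],s["finger_gap"])
to((0.4596,.0185,.0578))
E
```

```text
[0.46005714 0.01908478 0.06177236] [ 0.17770995 -0.1167239  -0.70998959] 0.04363671234062648
19.6 shift [-0.6 -0.5  4. ] turn [ 0. -0. -0.]
```

>>> carry_out --pt "0 0 2 0 0 0 -1" --pt "0 0 4 0 0 0 -1" --pt "0 0 5 0 0 0 -1" --pt "0 0 5 0 0 0 -1"

```text
clock: 20.1
eef_pos: [0.46, 0.0187, 0.0576]
ee_rot: [0.689, 0.725, -0.0, 0.001]
contact_force: [-4.7, 0.4, 11.7]
finger_gap: 0.0435
```

>>> carry_out --pt "0 0 0 0 0 0 1" --pt "0 0 0 0 0 0 1" --pt "0 0 0 0 0 0 1" --pt "0 0 0 0 0 0 1"

```text
clock: 20.6
eef_pos: [0.4596, 0.0188, 0.0565]
ee_rot: [0.688, 0.725, -0.0, 0.0]
contact_force: [0.3, 0.4, -0.1]
finger_gap: 0.0755
```

>>> carry_out --pt "0 0 -30 0 0 0 1" --pt "0 0 -65 0 0 0 1" --pt "0 0 -100 0 0 0 1" --pt "0 0 -100 0 0 0 1" --pt "0 0 -100 0 0 0 1"

```text
clock: 21.22
eef_pos: [0.4592, 0.0186, 0.1559]
ee_rot: [0.689, 0.725, -0.0, -0.0]
contact_force: [-0.5, 0.2, -0.3]
finger_gap: 0.0872
```

```bash
python3 - <<'E'
from h import *
to((0.6665,.1393,.16))
E
```

```text
21.23 shift [109.8 213.3  -4.2] turn [-0.001  0.    -0.001]
```

>>> carry_out --pt "22 43 -4 0 0 0 1" --pt "44 86 -4 0 0 0 1" --pt "66 128 -4 0 0 0 1" --pt "88 171 -4 0 0 0 1" --pt "110 213 -4 0 0 0 1"

```text
clock: 21.85
eef_pos: [0.6673, 0.1403, 0.1582]
ee_rot: [0.689, 0.725, -0.001, -0.001]
contact_force: [0.5, -0.9, 1.6]
finger_gap: 0.087
```

>>> carry_out --pt "0 0 0 0 0 0 1" --pt "0 0 0 0 0 0 1"

```text
clock: 22.1
eef_pos: [0.6657, 0.1397, 0.1589]
ee_rot: [0.688, 0.725, -0.001, -0.001]
contact_force: [0.4, -0.6, -0.9]
finger_gap: 0.0868
```

```bash
python3 - <<'E'
from h import *
p=arm.grab_frame("side")
cv2.imwrite(f"pics/side7.png",p["image"][50:350,150:500,::-1].repeat(2,0).repeat(2,1))
to((0.6665,.1393,.0588))
E
```

```text
22.15 shift [  0.2   1.  100.7] turn [-0.002  0.001 -0.   ]
```

View pics/side7.png

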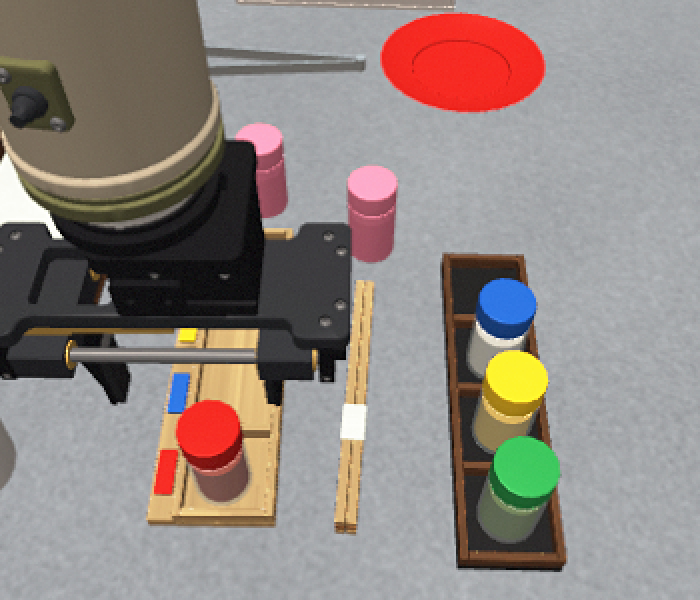

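Blue (505,305), yellow and green all stand upright in their pockets. Descending on red.

>>> carry_out --pt "0 0 35 0 0 0 1" --pt "0 0 70 0 0 0 1" --pt "0 0 102 0 0 0 1" --pt "0 0 102 0 0 0 1" --pt "0 0 102 0 0 0 1"

```text
clock: 22.78
eef_pos: [0.667, 0.1394, 0.0603]
ee_rot: [0.689, 0.725, 0.001, 0.001]
contact_force: [-0.9, 0.4, 0.5]
finger_gap: 0.0872
```

```bash
python3 - <<'E'
from h import *
arm.grab_frame("side")
to((0.6665,.1393,.0588))
E
```

```text
22.82 shift [-0.3 -0.8  1.8] turn [ 0.003 -0.    -0.001]
```

>>> carry_out --pt "0 0 1 0 0 0 1" --pt "0 0 1 0 0 0 1"

```text
clock: 23.08
eef_pos: [0.6668, 0.1397, 0.0583]
ee_rot: [0.688, 0.725, 0.0, 0.0]
contact_force: [-0.4, -0.4, 0.7]
finger_gap: 0.0871
```

>>> carry_out --pt "0 0 0 0 0 0 -1" --pt "0 0 0 0 0 0 -1" --pt "0 0 0 0 0 0 -1" --pt "0 0 0 0 0 0 -1" --pt "0 0 0 0 0 0 -1"

```text
clock: 23.7
eef_pos: [0.6666, 0.1397, 0.0576]
ee_rot: [0.688, 0.725, 0.0, 0.0]
contact_force: [2.7, 0.7, 1.5]
finger_gap: 0.0447
```

>>> carry_out --pt "0 0 -30 0 0 0 -1" --pt "0 0 -65 0 0 0 -1" --pt "0 0 -100 0 0 0 -1" --pt "0 0 -110 0 0 0 -1" --pt "0 0 -110 0 0 0 -1"

```text
clock: 24.32
eef_pos: [0.6664, 0.1395, 0.167]
ee_rot: [0.689, 0.725, -0.0, 0.0]
contact_force: [-0.2, -0.4, -3.3]
finger_gap: 0.0435
```

```bash
python3 - <<'E'
from h import *
to((0.4621,-.0494,.17))
E
```

```text
24.32 shift [-178.1 -213.9   -2.9] turn [-0.  0. -0.]
```

>>> carry_out --pt "-30 -36 -3 0 0 0 -1" --pt "-60 -72 -3 0 0 0 -1" --pt "-90 -108 -3 0 0 0 -1" --pt "-120 -144 -3 0 0 0 -1" --pt "-150 -180 -3 0 0 0 -1"

```text
clock: 24.95
eef_pos: [0.4924, -0.0208, 0.1686]
ee_rot: [0.689, 0.725, -0.001, -0.001]
contact_force: [0.4, -0.8, -1.2]
finger_gap: 0.0436
```

>>> carry_out --pt "-28 -34 0 0 0 0 -1" --pt "-28 -34 0 0 0 0 -1" --pt "-28 -34 0 0 0 0 -1"

```text
clock: 25.32
eef_pos: [0.4618, -0.0491, 0.1697]
ee_rot: [0.689, 0.725, -0.0, -0.0]
contact_force: [0.8, 0.4, -1.9]
finger_gap: 0.0435
```

```bash
python3 - <<'E'
from h import *
p=arm.grab_frame("side")
cv2.imwrite(f"pics/side8.png",p["image"][0:300,150:500,::-1].repeat(2,0).repeat(2,1))
to((0.4621,-.0494,.0578))
E
```

```text
25.38 shift [ -0.9   0.  112.1] turn [-0.001 -0.001  0.   ]
```

View pics/side8.png

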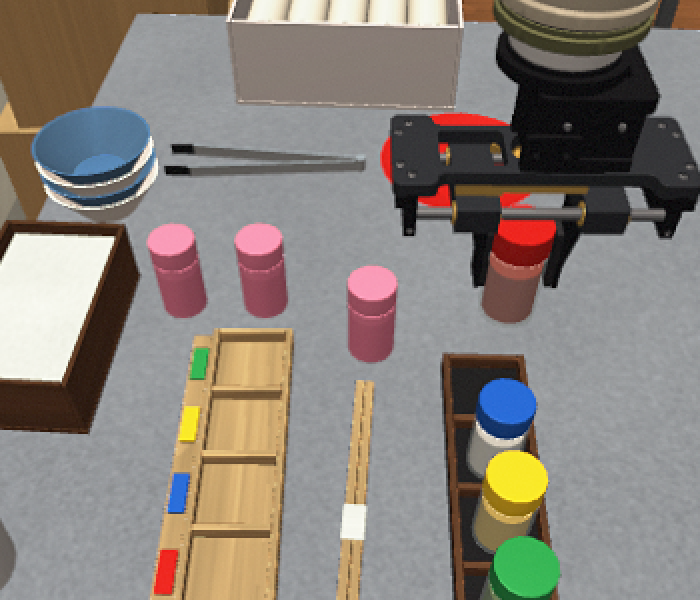

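Red hangs upright at about (515,270) over the right-end pocket. The near pink jar's top, at about 87 mm, is below the gripper body's lowest height of about 108 mm.

>>> carry_out --pt "0 0 40 0 0 0 -1" --pt "0 0 80 0 0 0 -1" --pt "0 0 100 0 0 0 -1" --pt "0 0 108 0 0 0 -1" --pt "0 0 109 0 0 0 -1"

```text
clock: 26.0
eef_pos: [0.4624, -0.0485, 0.0614]
ee_rot: [0.688, 0.726, 0.0, -0.0]
contact_force: [-0.2, 0.5, -1.6]
finger_gap: 0.0435
```

```bash
python3 - <<'E'
from h import *
arm.grab_frame("side")
s=arm.sense();print(s["eef_pos"],s["contact_force"],s["finger_gap"])
to((0.4621,-.0494,.0578))
E
```

```text
[ 0.46261468 -0.04870616  0.06185181] [ 0.21126865 -0.39736974 -2.42075165] 0.04327951856974075
26.05 shift [-0.7 -0.6  4.1] turn [ 0.001 -0.     0.   ]
```

>>> carry_out --pt "0 0 2 0 0 0 -1" --pt "0 0 4 0 0 0 -1" --pt "0 0 5 0 0 0 -1" --pt "0 0 5 0 0 0 -1"

```text
clock: 26.55
eef_pos: [0.4625, -0.0493, 0.0576]
ee_rot: [0.689, 0.725, -0.0, 0.001]
contact_force: [-4.3, 0.1, 12.0]
finger_gap: 0.0434
```

>>> carry_out --pt "0 0 0 0 0 0 1" --pt "0 0 0 0 0 0 1" --pt "0 0 0 0 0 0 1" --pt "0 0 0 0 0 0 1"

```text
clock: 27.05
eef_pos: [0.4621, -0.0492, 0.0565]
ee_rot: [0.688, 0.725, -0.0, 0.0]
contact_force: [-0.2, 0.0, 0.3]
finger_gap: 0.0757
```

>>> carry_out --pt "0 0 -30 0 0 0 1" --pt "0 0 -65 0 0 0 1" --pt "0 0 -105 0 0 0 1" --pt "0 0 -140 0 0 0 1" --pt "-40 0 -150 0 0 0 1"

```text
clock: 27.68
eef_pos: [0.4655, -0.0872, 0.2092]
ee_rot: [0.687, 0.727, 0.001, 0.002]
contact_force: [0.9, -1.3, -1.0]
finger_gap: 0.0871
```

>>> carry_out --pt "-40 0 0 0 0 0 1" --pt "-80 0 0 0 0 0 1" --pt "-120 0 0 0 0 0 1" --pt "-160 0 0 0 0 0 1" --pt "-160 0 0 0 0 0 1"

```text
clock: 28.3
eef_pos: [0.4716, -0.2522, 0.2059]
ee_rot: [0.69, 0.724, -0.0, -0.0]
contact_force: [-0.1, 1.0, -0.7]
finger_gap: 0.0867
```

```bash
python3 - <<'E'
from h import *
for n in("side","top"):
    p=arm.grab_frame(n)
    cv2.imwrite(f"pics/{n}9.png",p["image"][:,:,::-1])
    a=np.radians(2.1); o=np.array([.4598,.0527] if n=="side" else [.4571,.0522])
    m=np.ones((400,640),bool); im=p["image"]; P=cloud(p,p["depth"]>0)
    for c in range(4):
        y0=[-.102,-.034,.034,.102][c]
        q=P[:,:2]-o; l=np.c_[q[:,0]*np.cos(a)+q[:,1]*np.sin(a),-q[:,0]*np.sin(a)+q[:,1]*np.cos(a)]
        k=(abs(l[:,0])<.04)&(abs(l[:,1]-y0)<.034)&(P[:,2]>.089)&(P[:,2]<.1)
        w=l[k]; print(n,y0,k.sum(),((w.min(0)+w.max(0))/2*1000).round(1),np.ptp(w,axis=0).round(3),"z",np.median(P[k,2]).round(4),"slope",np.linalg.lstsq(np.c_[w,np.ones(len(w))],P[k,2],rcond=None)[0][:2].round(3),im[p["depth"]>0][k].mean(0).round())
print(arm.sense()["contact_force"])
E
```

```text
side -0.102 457 [  -0.3 -103. ] [0.042 0.045] z 0.0927 slope [-0.002 -0.019] [217.  36.  30.]
side -0.034 547 [ -0.3 -33.7] [0.043 0.045] z 0.0926 slope [-0.002 -0.012] [ 38.  96. 192.]
side 0.034 672 [-0.6 33.3] [0.042 0.044] z 0.0926 slope [ 0.002 -0.011] [236. 214.  37.]
side 0.102 845 [  0.2 101.1] [0.044 0.043] z 0.0923 slope [-0.007 -0.013] [ 51. 164.  78.]
top -0.102 635 [  -0.4 -102.4] [0.041 0.042] z 0.092 slope [-0.003 -0.002] [221.  40.  32.]
top -0.034 645 [ -0.1 -32.9] [0.043 0.043] z 0.0921 slope [-0.003  0.002] [ 60. 114. 198.]
top 0.034 641 [-0.4 32.9] [0.042 0.043] z 0.092 slope [ 0.001 -0.001] [222. 213.   0.]
top 0.102 643 [  0.3 100.5] [0.042 0.044] z 0.092 slope [-0.004  0.006] [ 57. 169.  80.]
[0.06390118 0.51514204 0.08092948]
```

View pics/side9.png

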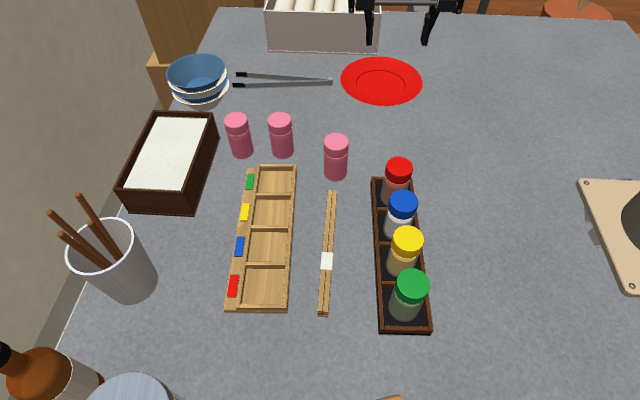

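View pics/top9.png

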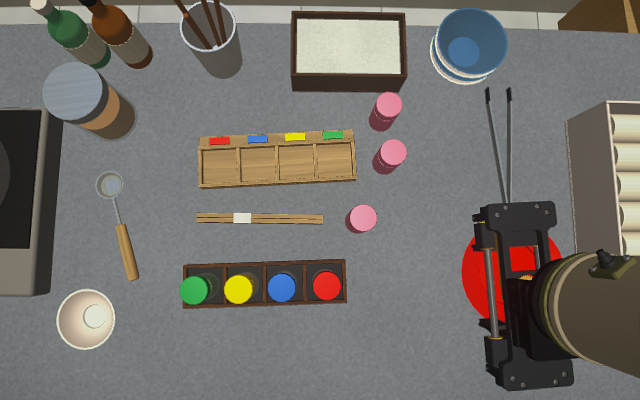

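Both pictures show the serving rack as green, yellow, blue, red from left to right: top view (194,290), (238,289), (281,287), (326,285). The tags read red, blue, yellow, green, so the order is reversed as asked. The gripper is clear, and every jar is within 2 mm of its pocket centre at the right height.

```bash
python3 - <<'E'
from h import *
print(arm.job_done())
E
```

```text
the job is handed in; nothing more can be done
None
```

All four jars are in the serving rack in reverse order and the job is handed in, at about 28 s on the clock. From the robot's side they now read green, yellow, blue, red, left to right; the tags read red, blue, yellow, green. Each jar was lowered until it was on or within about a millimetre of the pocket floor before I opened the gripper, so none was dropped. Blue, yellow and red showed about 12 N upward force on contact. Green showed none, so I lowered it 1 mm more before releasing it.

- **Position:** in both cameras, each jar is within about 1.5 mm of its pocket centre (the limit is 12 mm).
- **Height:** cap tops measure 92–93 mm, which matches a jar standing on the 8 mm floor.
- **Tilt:** under 0.01 rad from the top camera and up to 0.02 rad from the side camera (the limit is 0.1 rad).
- **Clearance:** the arm ended clear of everything, at about y = -0.25 m and 0.21 m up, with no contact force beyond noise.

No final check failed. The two cameras disagreed by 2–3 mm in x, so I used the average of both. The networks missed the red and green jars in the top view and sometimes took a pink jar for the yellow one. I settled those by colour, position and height.

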